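# Empty the pipe chute into a bin, holding the stop plunger up

### The arm

A 6-joint arm with a two-finger parallel gripper is mounted at the origin on the work surface. World frame = base frame: x ahead of the robot, y to its left, z up, the work surface at z = 0. Lengths are in mm, angles in rad, forces in N, time in s.
With the tool pointing down it reaches from about 400 to 825 mm from the base axis. Payload 7 kg.
Tool frame: the origin (TCP) lies at the very end of the fingers, on their centre line; the grasp point (between the pads) lies 19 mm behind it; z points along the fingers, y is the line along which they close (so a half turn about z gives the same grasp; the last joint's range is limited). The gripper opens to 85 mm and grips with 20 to 120 N. Pads are 22 mm wide; open, the fingers measure 114 mm over their backs; the gripper's body (76 mm by 85 mm) begins 54 mm behind the grasp point. The pads swing forward as they close: fully open they stand 13 mm farther back than shut.
Start: joints at [1.463, 0.359, 0.012, 0, -1.224, -0.288], TCP at [260.25, 622.788, 231.302] pointing down, gripper open.
Joint ranges: [-3.07, 3.07], [-1.43, 2.12], [-1.02, 1.25], [-3.03, 1.67], [-3.05, -0], [-3.03, 3.03]. Speed limits (rad/s): [2.39, 2.39, 3.01, 3.14, 3.14, 3.14].

### API

Orientations are given as a rotation vector (axis times angle).
In Python, from rig import get_obs, capture, camera_info, job_done, search_frame, silhouettes, spot_point gives the robot as it stands. The module is installed in compiled form; this text tells all that it offers.
- The arm moves only by the tool play_rows, never from a script. Its argument "rows" is a list of rows, each a list of 5 numbers: the shift along the tool's x, y, z in mm, then the turn about the tool's z in rad, then the finger opening in mm, from 0 to 85.4. In form: [[dx, dy, dz, yaw, fingers], ...]. A call has 1 to 10 rows; each row is the pose to reach, as a shift and turn from the pose commanded when the call began, along the tool's axes at that moment; what a row does not reach only later rows make up. A row lasts 1/12 s, in which the tool goes at most 41.7 mm and 7.16 degrees, less where a joint would pass 70% of its speed; a pose out of reach is approached as far as the arm can. A call with a gripper value outside its range is refused whole. The fingers move at their own pace and stop on an object; the grip force is fixed at half the most. Time passes only in rows, so rows that repeat a pose let the fingers close. It gives the time, the measured TCP pose, the force, the opening and the grip force at its end, in the units of the state.
- get_obs(): the state, without advancing time (a new reading comes with each control period).
- capture(name): name is "scene" or "top" or "wrist"; returns (picture, depth): 480x640x3 uint8, blue, green, red; 480x640 float32, mm along the optical axis (not along the pixel's ray), 0 where there is no reading.
- camera_info(name): a dict with "fov_y" (degrees; the focal length in pixels is half the picture's height over the tangent of half this angle, whatever the lens; pixels are square), "cx", "cy" (the principal point, pixels), "R" (3x3) and "t" (3): a world point X has camera coordinates R X + t. Camera axes: x right, y down, z forward; pixel columns grow to the right and rows downward; lengths in mm; the calibration is good to about 2 mm. A picture is of the moment at which its call begins: read the wrist's pose just before it. camera_info takes no time and is no camera call; for the wrist camera it gives the pose at the moment of the call.
- job_done(): hands the job in; it is judged then, once.
Trained networks look in the newest picture that a camera, given by its name, has taken for a name from the list of things; names that differ only in an ending like _2 or _b are one class to them, and where a whole thing is asked for, a point or a joint stands for the part that bears it (a point fixed in the world has none). Each returns a list of dicts, best first, with "conf" (0 to 1); they miss things now and then, are a little off and sometimes report something else, mostly with a low value. They report only what shows in the picture. A call takes as long as a camera call. They do not tell look-alikes from the thing itself.
- search_frame(camera, name): "box" ([centre column, centre row, width, height] in pixels, round what is visible of it).
- silhouettes(camera, name): "pixels" (480x640 bool, what is visible of it) and "box" ([centre column, centre row, width, height] in pixels, round what is visible of it).
- spot_point(camera, name): "point" ([column, row] in pixels: a listed point, or the origin of a listed thing).
The state is a dict: "time_s": time; "q": joint angles; "dq": joint speeds; "effort": joint torques, N m; "eef_pos": TCP position; "tool_rot": TCP orientation; "contact_force": force on the tool from outside, world axes, zero at the start; "moment": the same for the moment, N m; "opening": opening from 0.0 (shut) to 1.0 (fully open); "grasp_force": force on a finger pad.
Only numpy, scipy, OpenCV 4.12 (cv2) and the standard library are available. Lean on these libraries where they do the work, as an engineer would, in place of code of your own. Each camera call takes 0.05 s, during which the arm holds its last target. There are 200 camera calls.

### The job

Take the empty parts bin by its thick back rim and set it down on the bench square to the chute and centred on it, with its low front tucked under the chute's mouth. Then pull the chute's sprung stop plunger straight up by its black knob, fully out of its hole to its stop, so that all three pipe pieces roll down into the bin, and finish still gripping the knob and holding the plunger up. Leave the bin full of nuts and the other things on the bench where they are.

Things in the scene. Friction and masses are not known exactly. Their poses are not given: they have to be found in the camera images.
- chute: Plywood gravity chute fixed on the bench, 97 mm wide. Origin on the bench straight below the plunger's axis; x points up the slope, away from the open mouth, z up. The trough (79 mm wide inside, walls 30 mm high) runs from x = -70 (lip) to +115 mm. An aluminium bridge over it at x = 0 (36 by 97 mm, top 112 mm above the bench) guides the plunger.
- chute_lip (a point): Middle of the top edge of the chute's mouth, at x = -70 mm, y = 0 of the chute, 58 mm above the bench; axes as the chute's. About 49 mm of height is free under the lip, and no leg stands within 30 mm behind it. The trough's floor falls 8 degrees towards the lip.
- plunger (a joint): Lift of the sprung stop plunger, m: 0 = pin seated in its hole in the trough's floor, holding back the pipes; 0.032 = fully up at its stop. Slides straight up; the spring pulls it down with about 4 N seated, 10 N fully up, and it drops back if let go. The 10 mm pin clears the pipes above about 0.026.
- knob (a point): Black grip knob on top of the plunger, upright cylinder 28 mm in diameter, 32 mm high; origin at its centre, 146 mm above the bench when the plunger is seated (underside then 18 mm above the bridge, with a steel sleeve 18 mm in diameter, 10 mm high between). Rises with the plunger.
- bin_in (a point): Centre of the inner floor of the EMPTY grey parts bin (loose, 0.35 kg), 4 mm above its underside. x points from its high back to its low front, z up. Bin 130 mm long, 108 mm wide, walls 4 mm; front wall 30 mm high, back 76 mm, sides 56 mm in the rear half, falling to the front. A bin of the same shape near it is full of nuts.
- bin_grip (a point): Where to pinch the empty bin: middle of the thick rim along the top of its back wall, 64 mm behind the bin's centre, 60 mm above its underside. The rim is 12 mm thick (along the bin's x), 108 mm long (along y), from 50 to 76 mm above the underside. Axes as bin_in.
- nipple0: Short black steel pipe piece, 22 mm in diameter, 76 mm long, about 0.1 kg, lying across the chute (lowest, against the pin). Origin at its centre; y along the pipe. It rolls down by itself once the plunger is up.
- nipple1: Short black steel pipe piece, 22 mm in diameter, 76 mm long, about 0.1 kg, lying across the chute (middle). Origin at its centre; y along the pipe. It rolls down by itself once the plunger is up.
- nipple2: Short black steel pipe piece, 22 mm in diameter, 76 mm long, about 0.1 kg, lying across the chute (uppermost). Origin at its centre; y along the pipe. It rolls down by itself once the plunger is up.
There are look-alikes about, which are no part of the job. Leave any red or turquoise look-alike of the nipple1 alone.

How it is judged:
By the outcome, as a careful person would: the job done as asked, in the order asked, and still so for the second after the job is handed in, while the arm keeps its last pose, push and grip.
It also fails if it takes over 61 s, if anything falls off the work surface, if the arm or the gripper's body presses on something with over 40 N, if the wrist force passes 120 N, or if a joint passes its speed limit or range.

## Working session

There is one attempt and no reset: what is moved stays moved. The work goes in short steps, Python scripts to look and compute and a tool call to move; the robot and the scene stay as the last step left them, time stands still between calls to the robot, and variables do not carry over. Pictures are saved under pics/ and viewed, at most 10 in all, crops included, and the job is handed in when it is done.

Besides the shell and the picture viewer there is one more tool, called after "Call:" as name(argument=value, ...) on one line, values as JSON. play_rows: Moves the arm, as the interface text tells. Its arguments: {"type":"object","properties":{"rows":{"type":"array"}},"required":["rows"]}

```bash
mkdir -p pics
cat > h.py <<'E'
import numpy as np, cv2
from rig import *
from scipy.spatial.transform import Rotation as Ro
def cloud(cam,depth,info=None):
    i=info or camera_info(cam); f=240/np.tan(np.radians(i["fov_y"])/2)
    v,u=np.mgrid[:480,:640]
    P=np.stack([(u-i["cx"])/f*depth,(v-i["cy"])/f*depth,depth],-1)
    return (P-np.array(i["t"]))@np.array(i["R"])   # R^T (P-t)
def at(C,D,p,r=2):
    c,w=int(round(p[0])),int(round(p[1])); s=(slice(max(w-r,0),w+r+1),slice(max(c-r,0),c+r+1))
    m=D[s]>0; return np.median(C[s][m],0).round(1) if m.any() else None
E
python3 - <<'E'
from h import *
o=get_obs(); print(o["time_s"],o["eef_pos"],o["tool_rot"],o["contact_force"])
ims=[]
for cam in ["scene","top"]:
    im,D=capture(cam); C=cloud(cam,D); ims.append(im)
    np.savez(f"{cam}.npz",im=im,D=D,C=C)
    for n in ["chute_lip","knob","bin_in","bin_grip","nipple0","nipple1"]:
        for d in spot_point(cam,n)[:3]: print(cam,n,round(d["conf"],2),np.round(d["point"]),at(C,D,d["point"]))
    cv2.imwrite(f"pics/{cam}.png",im)
    print(camera_info(cam)["t"])
print("t",get_obs()["time_s"])
E
```

```text
0.0 [260.07631866 622.34252752 230.35638939] [ 3.07856562e+00 -6.17578223e-01 -2.94728888e-04] [ 0.14729844 -0.89669858 -0.51283953]
scene chute_lip 0.95 [371. 292.] [525.8  70.   56.2]
scene chute_lip 0.64 [388. 342.] [593.8 158.  100.1]
scene knob 0.93 [402. 302.] [556.6 143.8 160.6]
scene bin_in 0.73 [213. 230.] [ 623.6 -258.6    2.6]
scene bin_grip 0.75 [182. 197.] [ 641.8 -312.4   73.8]
scene bin_grip 0.49 [401. 301.] [556.6 141.5 161. ]
scene nipple0 0.92 [330. 400.] [699.6 143.5  20.6]
scene nipple0 0.89 [452. 305.] [425.3 176.2  19.5]
scene nipple0 0.83 [415. 348.] [569.5 192.8  96.4]
scene nipple1 0.92 [330. 400.] [699.6 143.5  20.6]
scene nipple1 0.89 [452. 305.] [425.3 176.2  19.5]
scene nipple1 0.83 [415. 348.] [569.5 192.8  96.4]
[ 424.33749204 -210.19063515 1152.28290188]
top chute_lip 0.87 [238. 263.] [529.1  73.8  57.8]
top chute_lip 0.71 [209. 260.] [534.4 122.1  64.2]
top knob 0.93 [190. 245.] [543.9 129.1 161.1]
top bin_in 0.64 [418. 210.] [ 629.9 -255.2    3.2]
top bin_grip 0.84 [462. 200.] [ 628.2 -316.2   74.5]
top nipple0 0.88 [172. 249.] [549.8 177.3  93.4]
top nipple0 0.77 [185. 332.] [414.  172.5  19.7]
top nipple0 0.62 [162. 246.] [554.8 192.6  96.3]
top nipple1 0.88 [172. 249.] [549.8 177.3  93.4]
top nipple1 0.77 [185. 332.] [414.  172.5  19.7]
top nipple1 0.62 [162. 246.] [554.8 192.6  96.3]
[-55.55090673 556.99505252 774.86995483]
t 0.7
```

View pics/scene.png

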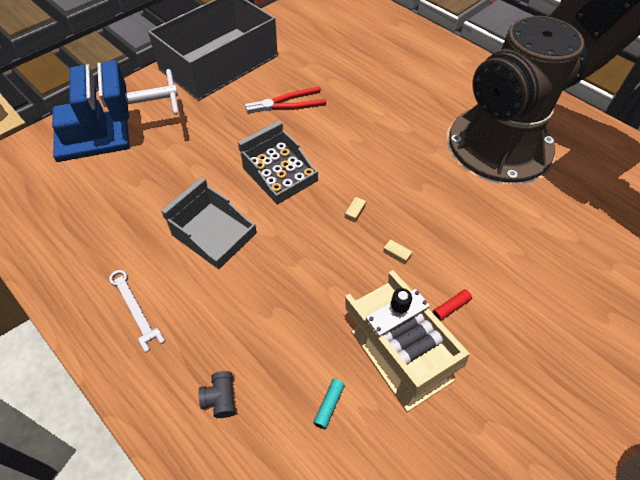

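View pics/top.png

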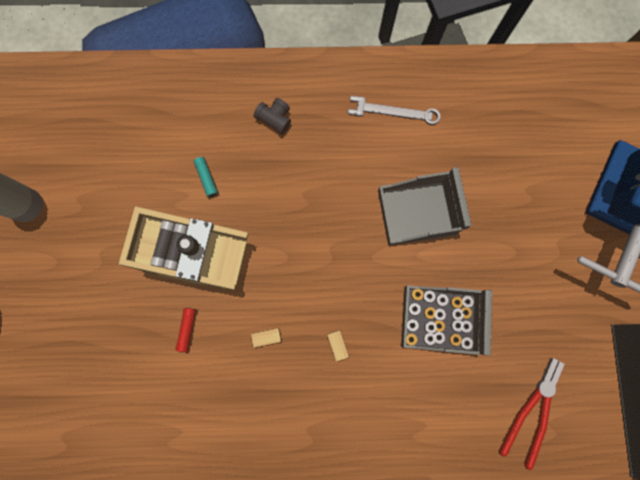

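The top view shows the empty bin at pixel (425,210) with its rim at (460,200). The full bin is below it at (445,320), and the chute is at (185,248) with its mouth facing right at about (243,262). Next I'll fit the chute and bin geometry from depth.

Run:
```python
from h import *
for cam in ["top","scene"]:
    z=np.load(cam+".npz"); C,D=z["C"],z["D"]
    def sel(x0,x1,y0,y1,z0,z1):
        m=(D>0)&(C[...,0]>x0)&(C[...,0]<x1)&(C[...,1]>y0)&(C[...,1]<y1)&(C[...,2]>z0)&(C[...,2]<z1); return C[m]
    for nm,b in dict(rim=(570,720,-345,-285,66,85),bin=(540,720,-345,-170,18,85),chute=(420,680,40,290,45,125),bridge=(480,620,70,200,108,116),knob=(500,600,90,180,155,168)).items():
        p=sel(*b); q=p[:,:2].astype(np.float32)
        if len(q)<5: print(cam,nm,len(q)); continue
        r=cv2.minAreaRect(q); bp=cv2.boxPoints(r)
        print(cam,nm,len(q),np.round(r[0],1),np.round(r[1],1),round(r[2],1),"zmed",np.median(p[:,2]).round(1),"mean",p.mean(0).round(1))
```

```text
top rim 497 [ 634.4 -314.6] [108.3  13.9] 7.9 zmed 74.4 mean [ 633.5 -314.    73.8]
top bin 1896 [ 626.  -254.3] [109.  135.7] 7.9 zmed 46.0 mean [ 631.  -279.1   47.9]
top chute 6691 [550.6 156.5] [186.7  97.4] 76.8 zmed 91.2 mean [551.1 159.8  87.9]
top bridge 1061 [552.3 164.1] [91.4 97.2] 77.1 zmed 111.1 mean [544.4 136.5 111.1]
top knob 282 [545.6 137.5] [27.5 27.9] 81.5 zmed 161.0 mean [545.3 136.5 160.8]
scene rim 406 [ 636.6 -316.1] [107.   15.7] 6.9 zmed 74.0 mean [ 637.9 -314.2   73.4]
scene bin 2202 [ 627.4 -255.9] [110.5 137.6] 7.7 zmed 41.7 mean [ 631.  -278.7   44.6]
scene chute 7425 [552.9 156.9] [190.6  99.1] 76.9 zmed 92.5 mean [561.3 170.9  91.1]
scene bridge 1020 [553.1 162.6] [91.4 98.5] 78.1 zmed 111.0 mean [554.5 138.4 111.1]
scene knob 286 [548.8 137.1] [27.4 28.1] 39.5 zmed 160.9 mean [549.6 137.4 160.5]
```

Call:
play_rows(rows=[[708,721,0,2.61,85],[708,721,0,2.61,85],[708,721,0,2.61,85],[708,721,0,2.61,85],[708,721,0,2.61,85],[708,721,0,2.61,85],[708,721,0,2.61,85],[708,721,0,2.61,85],[708,721,0,2.61,85],[708,721,0,2.61,85]])

```text
time_s: 1.53
eef_pos: [415.3, 234.1, 231.8]
tool_rot: [-2.129, 2.308, 0.0]
contact_force: [1.4, 1.1, -0.0]
opening: 0.996
grasp_force: 0.0
```

```bash
cat >> h.py <<'E'
def go(x,y,z,yang=None):
    """tool shift to world TCP (x,y,z), and yaw so that tool y lies at angle yang (deg, mod 180)"""
    o=get_obs(); R=Ro.from_rotvec(o["tool_rot"]).as_matrix(); p=o["eef_pos"]
    ya=np.degrees(np.arctan2(R[1,1],R[0,1]))
    w=0 if yang is None else np.radians((ya-yang+90)%180-90)
    print("t",round(o["time_s"],2),"p",p.round(1),"tilt",R[:,2].round(3),"ya",round(ya,1),"q",np.round(o["q"],2),"F",np.round(o["contact_force"],1),"op",round(o["opening"]*85.4,1),"g",np.round(o["grasp_force"],1))
    print("shift",(R.T@(np.array([x,y,z])-p)).round(1),"yaw",round(w,3),"alt",round(w+np.pi,3))
E
python3 -c "
from h import *
go(635.3,-315.5,231,97.8)"
```

```text
t 1.53 p [415.3 234.1 231.8] tilt [ 0.001  0.001 -1.   ] ya 175.4 q [ 0.93  0.03 -0.41  0.   -1.14 -1.01] F [ 1.4  1.1 -0. ] op 85.1 g 0.0
shift [ 5.300e+02 -2.636e+02  5.000e-01] yaw 1.354 alt 4.496
```

Call:
play_rows(rows=[[530,-264,0,1.354,85],[530,-264,0,1.354,85],[530,-264,0,1.354,85],[530,-264,0,1.354,85],[530,-264,0,1.354,85],[530,-264,0,1.354,85],[530,-264,0,1.354,85],[530,-264,0,1.354,85],[530,-264,0,1.354,85],[530,-264,0,1.354,85]])

```text
time_s: 2.37
eef_pos: [572.8, -152.1, 231.6]
tool_rot: [-0.375, 3.118, -0.0]
contact_force: [1.1, 0.9, -0.6]
opening: 0.997
grasp_force: 0.0
```

```bash
python3 -c "
from h import *
go(635.3,-315.5,180,97.8)"
```

```text
t 2.37 p [ 572.8 -152.1  231.6] tilt [ 0.001  0.    -1.   ] ya 103.7 q [ 0.07  0.22 -0.18 -0.   -1.17 -1.4 ] F [ 1.1  0.9 -0.6] op 85.1 g 0.0
shift [ -21.9 -173.6   51.6] yaw 0.103 alt 3.245
```

Call:
play_rows(rows=[[-22,-174,50,0.103,85],[-22,-174,50,0.103,85],[-22,-174,50,0.103,85],[-22,-174,50,0.103,85],[-22,-174,50,0.103,85],[-22,-174,50,0.103,85],[-22,-174,50,0.103,85],[-22,-174,50,0.103,85]])

```text
time_s: 3.03
eef_pos: [635.9, -313.0, 181.5]
tool_rot: [-0.224, 3.134, 0.0]
contact_force: [-0.7, 0.2, 0.4]
opening: 0.994
grasp_force: 0.0
```

Run:
```python
from h import *
go(635.3,-315.5,41,97.8)
i=camera_info("wrist"); im,D=capture("wrist"); C=cloud("wrist",D,i); cv2.imwrite("pics/w1.png",im)
m=(D>0)&(C[...,2]>66)&(C[...,2]<85)&(abs(C[...,0]-635)<80)&(abs(C[...,1]+315)<35)
q=C[m][:,:2].astype(np.float32); print(len(q),cv2.minAreaRect(q),C[m].mean(0))
for d in spot_point("wrist","bin_grip")[:2]: print(d,at(C,D,d["point"]))
```

```text
t 3.03 p [ 635.9 -313.   181.5] tilt [ 0.  0. -1.] ya 98.2 q [-0.18  0.44  0.03 -0.   -1.15 -1.24] F [-0.7  0.2  0.4] op 84.9 g 0.0
shift [  0.9  -2.4 140.5] yaw 0.007 alt 3.148
2542 ((634.8903198242188, -317.23199462890625), (107.37870788574219, 11.980995178222656), 7.596390724182129) [ 630.68893055 -317.82531277   75.97512517]
{'point': [313.0, 231.0], 'conf': 0.76} [ 630.2 -318.9   76.3]
```

View pics/w1.png

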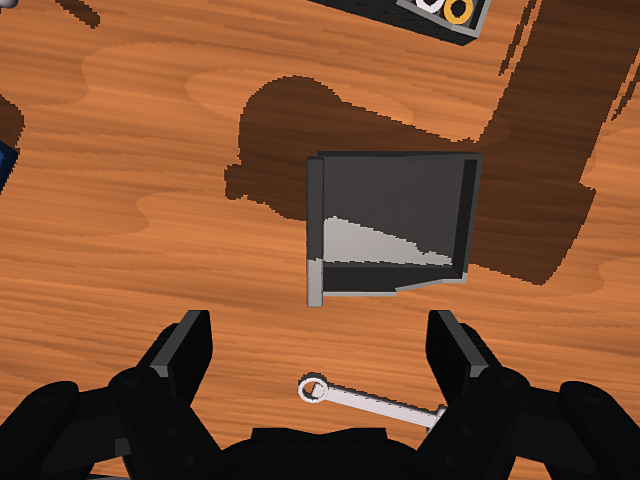

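Call:
play_rows(rows=[[1.5,-4,40,0.01,85],[1.5,-4,80,0.01,85],[1.5,-4,110,0.01,85],[1.5,-4,130,0.01,85],[1.5,-4,140,0.01,85],[1.5,-4,140,0.01,85],[1.5,-4,140,0.01,0],[1.5,-4,140,0.01,0],[1.5,-4,140,0.01,0],[1.5,-4,140,0.01,0]])

```text
time_s: 3.97
eef_pos: [636.0, -317.7, 43.2]
tool_rot: [-0.209, 3.132, -0.001]
contact_force: [-0.4, -0.3, -0.3]
opening: 0.447
grasp_force: 0.0
```

Call:
play_rows(rows=[[0,0,0,0,0],[0,0,0,0,0],[0,0,0,0,0],[0,0,0,0,0],[0,0,0,0,0],[0,0,0,0,0]])

```text
time_s: 4.47
eef_pos: [635.4, -317.3, 42.3]
tool_rot: [-0.209, 3.134, -0.0]
contact_force: [-1.0, 3.5, 6.6]
opening: 0.134
grasp_force: 60.7
```

```bash
python3 -c "
from h import *
go(634.9,-317,41,97.7)"
```

```text
t 4.47 p [ 635.4 -317.3   42.3] tilt [ 0.001 -0.    -1.   ] ya 97.6 q [-0.19  0.57 -0.11 -0.   -0.89 -1.25] F [-1.   3.5  6.6] op 11.5 g 60.7
shift [0.4 0.4 1.3] yaw -0.001 alt 3.14
```

Call:
play_rows(rows=[[0,0,-10,0,0],[0,0,-30,0,0],[0,0,-60,0,0],[0,0,-90,0,0],[0,0,-90,0,0],[0,0,-90,0,0]])

```text
time_s: 4.97
eef_pos: [636.0, -317.9, 133.7]
tool_rot: [-0.208, 3.131, -0.002]
contact_force: [-0.3, 0.4, -5.0]
opening: 0.128
grasp_force: 59.3
```

```bash
python3 -c "
from h import *
go(491.7,-98.7,132,76.9)"
```

```text
t 4.97 p [ 636.  -317.9  133.7] tilt [ 0.004 -0.001 -1.   ] ya 97.6 q [-0.19  0.48 -0.03  0.   -1.06 -1.25] F [-0.3  0.4 -5. ] op 11.0 g 59.3
shift [114.1 236.3   1. ] yaw 0.361 alt 3.503
```

Call:
play_rows(rows=[[8,17,0,0.03,0],[20,42,0,0.07,0],[33,69,0,0.11,0],[46,95,0,0.15,0],[59,122,0,0.19,0],[72,149,0,0.23,0],[85,176,0,0.27,0],[98,203,0,0.31,0],[109,226,0,0.345,0],[114,236,0,0.361,0]])

```text
time_s: 5.8
eef_pos: [487.5, -97.0, 130.0]
tool_rot: [-0.36, -3.117, -0.0]
contact_force: [0.9, -0.0, -3.9]
opening: 0.133
grasp_force: 59.5
```

```bash
cat > look.py <<'E'
from h import *
import sys
ims=[]
for cam in ["top","scene","wrist"]:
    i=camera_info(cam); im,D=capture(cam); C=cloud(cam,D,i); ims.append(im); np.savez(f"L_{cam}.npz",C=C,D=D,im=im)
cv2.imwrite(f"pics/{sys.argv[1]}.png",np.vstack([np.hstack([cv2.resize(ims[0][130:330,60:460],(800,400))[:, :400],cv2.resize(ims[1][180:420,240:500],(400,400))]),np.hstack([cv2.resize(ims[2],(266,200)),np.zeros((200,534,3),np.uint8)])]))
E
python3 look.py l1
python3 - <<'E'
from h import *
go(491.7,-98.7,45,76.9)
z=np.load("L_wrist.npz"); C,D=z["C"],z["D"]
print([ (n,d["conf"],at(C,D,d["point"])) for n in ["bin_in","bin_grip","chute_lip","knob"] for d in spot_point("wrist",n)[:2]])
for z0,z1 in [(20,60),(84,100),(100,108),(108,116),(150,175)]:
    m=(D>0)&(C[...,2]>z0)&(C[...,2]<z1); print(z0,m.sum(),cv2.minAreaRect(C[m][:,:2].astype(np.float32)) if m.sum()>9 else "")
E
```

```text
t 5.95 p [489.7 -98.2 130.7] tilt [-0.002 -0.    -1.   ] ya 77.0 q [ 0.2   0.16 -0.51 -0.   -0.9  -1.99] F [-0.1 -0.5 -3.2] op 11.1 g 59.5
shift [-2.2 -0.  85.7] yaw 0.002 alt 3.144
[('bin_in', 0.81, array([501.7, -35.7,  92.8])), ('bin_grip', 0.76, array([479.4, -96. , 164.4])), ('chute_lip', 0.6, array([498.5,  27.5, 118. ]))]
20 21824 ((467.0489501953125, -57.476531982421875), (505.4673156738281, 232.1824188232422), 65.84881591796875)
84 35849 ((508.5340576171875, -8.417320251464844), (186.65966796875, 106.9690170288086), 76.8107681274414)
100 3563 ((501.4997863769531, -34.560203552246094), (128.10931396484375, 105.42462921142578), 76.69812774658203)
108 4135 ((501.8078308105469, -34.54020690917969), (128.22792053222656, 105.59317779541016), 76.81744384765625)
150 11474 ((477.74102783203125, -96.59342956542969), (76.63461303710938, 55.580162048339844), 19.64893341064453)
```

View pics/l1.png

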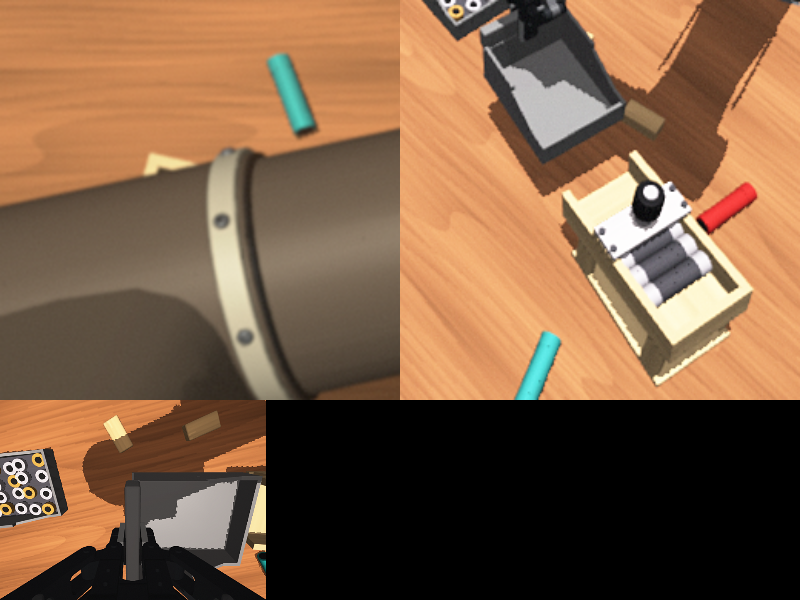

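Call:
play_rows(rows=[[-2,0,15,0,0],[-2,0,35,0,0],[-2,0,55,0,0],[-2,0,70,0,0],[-2,0,80,0,0],[-2,0,80,0,0],[-2,0,80,0,0]])

```text
time_s: 6.73
eef_pos: [492.8, -99.6, 51.0]
tool_rot: [-0.358, -3.12, 0.001]
contact_force: [0.9, -0.1, -3.2]
opening: 0.133
grasp_force: 59.5
```

```bash
cat > meas.py <<'E'
from h import *
import sys
u=np.array([.2267,.974]); v=np.array([-.974,.2267]); O=np.array([546.3,136.])
for cam in sys.argv[1:]:
    i=camera_info(cam); im,D=capture(cam); C=cloud(cam,D,i); np.savez(f"L_{cam}.npz",C=C,D=D,im=im)
    X=np.stack([(C[...,:2]-O)@u,(C[...,:2]-O)@v],-1)
    h=C[...,2]
    def lim(nm,m):
        if m.sum()<20: print(cam,nm,m.sum());return
        r=cv2.minAreaRect(X[m].astype(np.float32)); print(cam,nm,m.sum(),np.round(r[0],1),np.round(r[1],1),round(r[2],1),"z",np.percentile(h[m],[2,98]).round(1))
    g=(D>0)&(abs(X[...,1])<75)
    lim("bin>10",g&(X[...,0]<-75)&(X[...,0]>-320)&(h>14)&(h<85))
    lim("bin_floor",g&(X[...,0]<-75)&(X[...,0]>-320)&(h>2.5)&(h<13))
    lim("chute",g&(X[...,0]>-73)&(X[...,0]<118)&(h>52)&(h<125))
    lim("chutemouthwall",g&(X[...,0]>-73)&(X[...,0]<-25)&(h>80)&(h<125))
    lim("knob",g&(abs(X[...,0])<20)&(h>155)&(h<170))
    for n in ["bin_in","bin_grip","chute_lip"]:
        for d in spot_point(cam,n)[:1]: 
            P=at(C,D,d["point"]); print(n,round(d["conf"],2),P, (P[:2]-O)@u if P is not None else 0,(P[:2]-O)@v if P is not None else 0)
E
python3 meas.py scene wrist; python3 -c "
from h import *
go(505.3,-40.3,47,76.9)"
```

```text
scene bin>10 2612 [-186.9   -2.2] [151.  110.3] 0.2 z [14.2 83.9]
scene bin_floor 1783 [-201.   -19.3] [221.2 144.5] 11.2 z [ 7.6 12.9]
scene chute 7351 [22.3 -1.5] [189.3  99.9] 0.1 z [ 57.3 113.4]
scene chutemouthwall 359 [-48.7  -1.4] [47.3 98.3] 0.1 z [80.3 94.1]
scene knob 285 [ 1.6 -2.4] [28.1 27.3] 53.9 z [155.4 163.7]
bin_in 0.86 [503.1 -39.8  11.7] -181.02264 2.2229399999999297
bin_grip 0.94 [507.1 -97.4  83.7] -236.21823999999998 -14.73098000000007
chute_lip 0.89 [531.8  71.3  57.4] -66.30495 -0.5444900000000021
wrist bin>10 50587 [-186.6   -2.6] [149.6 109.4] 0.0 z [14.1 80.7]
wrist bin_floor 267 [-199.8   13.5] [126.7 213.5] 83.6 z [ 2.6 13. ]
wrist chute 0
wrist chutemouthwall 0
wrist knob 0
bin_in 0.91 [508.4 -36.7  14.5] -176.80173 -2.2364900000000207
bin_grip 0.93 [483.3 -98.3  86.1] -242.4903 8.24618999999994
t 7.13 p [493.1 -99.   51.9] tilt [ 0.001  0.    -1.   ] ya 76.9 q [ 0.19  0.28 -0.59  0.   -0.71 -1.99] F [ 0.1 -0.3 -2.9] op 10.9 g 59.5
shift [ 1.4 60.   4.9] yaw 0.001 alt 3.142
```

Call:
play_rows(rows=[[0.7,0,5,0,0],[0.7,5,5,0,0],[0.7,14,5,0,0],[0.7,25,5,0,0],[0.7,36,5,0,0],[0.7,46,5,0,0],[0.7,54,5,0,0],[0.7,57,5,0,0],[0.7,57,5,0,0],[0.7,57,7,0,0]])

```text
time_s: 7.97
eef_pos: [505.2, -43.1, 44.5]
tool_rot: [0.356, 3.121, 0.0]
contact_force: [-0.2, -0.5, -4.7]
opening: 0.129
grasp_force: 59.6
```

```bash
python3 meas.py scene; python3 -c "
from h import *
go(505.3,-40.3,42,76.9)"
```

```text
scene bin>10 1682 [-138.    -1.7] [125.  109.8] 0.5 z [15.1 78.7]
scene bin_floor 2088 [-197.3  -13. ] [243.5 124.9] 0.7 z [ 2.9 11.3]
scene chute 7371 [22.  -1.6] [ 98.8 190.2] 89.9 z [ 57.2 113.4]
scene chutemouthwall 359 [-49.   -1.3] [47.4 98.3] 0.3 z [80.8 94.2]
scene knob 280 [ 1.5 -2.3] [28.2 27.5] 53.7 z [155.6 163.4]
bin_in 0.8 [515.7  13.8   5.8] -125.95981999999998 2.10165999999991
bin_grip 0.73 [521.1 -31.5  95.3] -168.85783999999998 -13.427450000000068
chute_lip 0.71 [531.8  71.8  57.4] -65.81795 -0.43114000000000213
t 8.17 p [504.7 -43.9  44.1] tilt [-0. -0. -1.] ya 76.9 q [ 0.3   0.29 -0.59 -0.   -0.69 -2.1 ] F [ 0.3  0.9 -3.3] op 11.1 g 59.5
shift [0.2 3.6 2.1] yaw -0.0 alt 3.141
```

Call:
play_rows(rows=[[0,0,1,0,0],[0,0,2,0,0],[0,0,2.5,0,0],[0,0,2.5,0,0],[0,0,2.5,0,20],[0,0,2.5,0,40],[0,0,2.5,0,50],[0,0,2.5,0,50]])

```text
time_s: 8.83
eef_pos: [505.3, -43.3, 41.9]
tool_rot: [0.358, 3.121, 0.0]
contact_force: [0.7, 0.0, 0.3]
opening: 0.582
grasp_force: 0.0
```

Call:
play_rows(rows=[[0,0,0,0,50],[0,0,-15,0,50],[0,0,-45,0,55],[0,0,-85,0,60],[0,0,-125,0,70],[0,0,-160,0,85],[0,0,-180,0,85],[0,0,-180,0,85],[0,0,-180,0,85]])

```text
time_s: 9.58
eef_pos: [505.6, -43.2, 223.2]
tool_rot: [0.357, 3.118, 0.002]
contact_force: [-0.1, 0.6, -1.2]
opening: 0.995
grasp_force: 0.0
```

```bash
python3 meas.py scene wrist; python3 -c "
from h import *
go(546.3,136,215,76.9)
cv2.imwrite('pics/l2.png',np.hstack([cv2.resize(np.load('L_scene.npz')['im'][200:400,280:480],(400,400)),cv2.resize(np.load('L_wrist.npz')['im'],(400,300),).repeat(1,0)if 0 else cv2.copyMakeBorder(cv2.resize(np.load('L_wrist.npz')['im'],(400,300)),0,100,0,0,0)]))"
```

```text
scene bin>10 2035 [-133.1   -1.6] [115.6 109.8] 0.2 z [15.2 76.1]
scene bin_floor 1485 [-197.   -0.] [148.1 244. ] 89.9 z [ 2.5 11.8]
scene chute 7374 [22.  -1.4] [ 99.8 189.7] 90.0 z [ 57.4 113.3]
scene chutemouthwall 363 [-48.9  -1.2] [47.7 99.4] 0.1 z [81.  94.6]
scene knob 280 [ 1.7 -2.4] [27.9 28.4] 53.0 z [156.  163.9]
bin_in 0.95 [519.7  25.7   3.1] -113.46241999999998 0.9033899999999108
bin_grip 0.97 [508.8 -39.6  57.4] -179.53564999999998 -3.2835200000000593
chute_lip 0.57 [529.2  74.1  58. ] -64.16716999999998 2.6226699999999092
wrist bin>10 4861 [-133.4   -0.9] [116.4 108.8] 0.0 z [15.9 77.3]
wrist bin_floor 10340 [-191.4    5.4] [241.5 137.5] 6.2 z [2.8 7.3]
wrist chute 21785 [-7.3 -0.8] [ 97.8 131.6] 89.9 z [ 58.1 115.2]
wrist chutemouthwall 2009 [-49.   -0.6] [47.9 97.6] 0.0 z [81.2 95.1]
wrist knob 1287 [-7. -1.] [17.2 29.7] 3.5 z [155.3 163.8]
bin_in 0.55 [520.9  18.8   4.1] -119.91098 -1.8296400000000241
bin_grip 0.86 [500.5 -46.2  76.1] -187.84565999999998 3.3044599999999518
chute_lip 0.75 [530.5  68.9  57.7] -68.93725999999998 0.1776299999999549
t 9.98 p [504.7 -43.5 221.1] tilt [-0.001 -0.    -1.   ] ya 76.9 q [ 0.3   0.09 -0.37  0.   -1.12 -2.1 ] F [-0.2 -0.2  0.1] op 85.1 g 0.0
shift [1.000e-01 1.843e+02 5.900e+00] yaw 0.0 alt 3.142
```

View pics/l2.png

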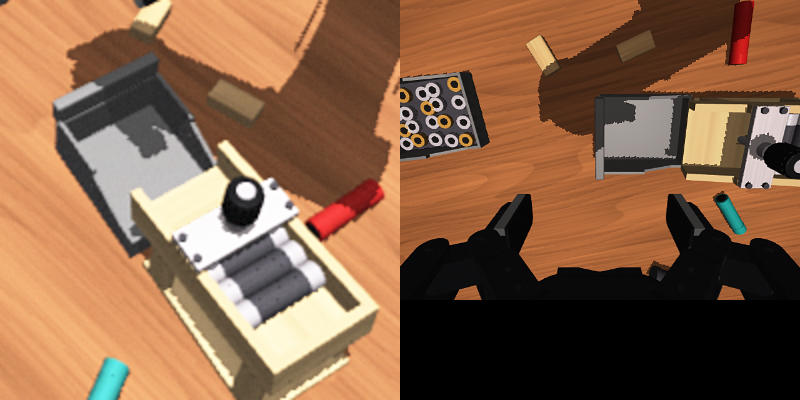

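Call:
play_rows(rows=[[-1,20,0,0,85],[-1,50,0,0,85],[-1,85,0,0,85],[-1,120,0,0,85],[-1,150,0,0,85],[-1,175,0,0,85],[-1,185,0,0,85],[-1,185,0,0,85],[-1,185,0,0,85]])

```text
time_s: 10.73
eef_pos: [547.5, 136.6, 221.2]
tool_rot: [-0.356, -3.12, 0.001]
contact_force: [0.8, -0.2, -0.1]
opening: 0.995
grasp_force: 0.0
```

```bash
python3 meas.py wrist | grep -E "knob|chute"; python3 -c "
from h import *
go(547.7,136.7,129,76.9)"
```

```text
wrist chute 30671 [20.8 -0.6] [ 97.6 187.9] 89.8 z [ 58.9 114.1]
wrist chutemouthwall 1847 [-49.   -0.3] [97.6 48. ] 89.9 z [81.1 95.1]
wrist knob 1849 [0.3 0.5] [28.4 29.5] 78.3 z [156.5 164.1]
chute_lip 0.65 [540.1  52.1   5. ] -83.12413999999998 -12.981330000000069
t 10.93 p [547.6 135.5 221.9] tilt [ 0.  0. -1.] ya 76.9 q [ 0.59  0.18 -0.25 -0.   -1.14 -2.39] F [-0.3  0.6  0.1] op 84.8 g 0.0
shift [ 0.2  1.2 92.9] yaw -0.001 alt 3.141
```

Call:
play_rows(rows=[[0.6,0,20,0,85],[0.6,0,45,0,85],[0.6,0,70,0,85],[0.6,0,85,0,85],[0.6,0,93,0,85],[0.6,0,93,0,85],[0.6,0,93,0,45],[0.6,0,93,0,45],[0.6,0,93,0,45],[0.6,0,93,0,45]])

```text
time_s: 11.77
eef_pos: [547.8, 136.9, 129.9]
tool_rot: [0.357, 3.12, 0.002]
contact_force: [-0.7, -0.9, 1.1]
opening: 0.527
grasp_force: 0.0
```

Call:
play_rows(rows=[[0,0,0,0,0],[0,0,0,0,0],[0,0,0,0,0],[0,0,0,0,0],[0,0,0,0,0],[0,0,0,0,0]])

```text
time_s: 12.27
eef_pos: [547.6, 137.1, 129.7]
tool_rot: [0.357, 3.12, 0.001]
contact_force: [-2.7, 1.1, 6.3]
opening: 0.313
grasp_force: 58.6
```

```bash
python3 -c "
from h import *
go(547.7,136.7,129,76.9)"
```

```text
t 12.27 p [547.6 137.1 129.7] tilt [ 0.001  0.001 -1.   ] ya 76.9 q [ 0.59  0.27 -0.37  0.   -0.93 -2.39] F [-2.7  1.1  6.3] op 26.7 g 58.6
shift [-0.2 -0.4  0.7] yaw 0.001 alt 3.142
```

Call:
play_rows(rows=[[0,0,-4,0,0],[0,0,-9,0,0],[0,0,-14,0,0],[0,0,-19,0,0],[0,0,-24,0,0],[0,0,-28,0,0],[0,0,-30,0,0],[0,0,-31,0,0],[0,0,-32,0,0],[0,0,-32,0,0]])

```text
time_s: 13.1
eef_pos: [547.4, 137.1, 160.5]
tool_rot: [0.358, 3.121, 0.001]
contact_force: [4.2, 3.4, -10.0]
opening: 0.308
grasp_force: 59.6
```

```bash
cat > fin.py <<'E'
from h import *
go(547.6,137.1,161.7,76.9)
im,D=capture("scene"); C=cloud("scene",D)
O=np.array([546.3,136.]);u=np.array([.2267,.974])
for d in spot_point("scene","nipple0")[:6]: P=at(C,D,d["point"]); print(round(d["conf"],2),np.round(d["point"]),P,((P[:2]-O)@u).round(1))
for d in spot_point("scene","knob")[:1]: print(d,at(C,D,d["point"]))
cv2.imwrite("pics/f.png",cv2.resize(im[200:420,260:500],(720,660))[:600]);
E
python3 fin.py
```

```text
t 13.1 p [547.4 137.1 160.5] tilt [ 0.     0.001 -1.   ] ya 76.9 q [ 0.59  0.24 -0.33 -0.   -1.   -2.39] F [  4.2   3.4 -10. ] op 26.3 g 59.6
shift [-0.2  0.  -1.2] yaw 0.0 alt 3.142
0.91 [376. 298.] [539.2  88.6  77.1] -47.8
0.75 [330. 402.] [701.7 145.9  19.7] 44.9
0.6 [451. 305.] [426.8 175.   19.5] 10.9
0.59 [383. 302.] [539.3 104.1  82.9] -32.7
{'point': [404.8, 289.0], 'conf': 0.54} [555.1 140.9 192.6]
```

View pics/f.png

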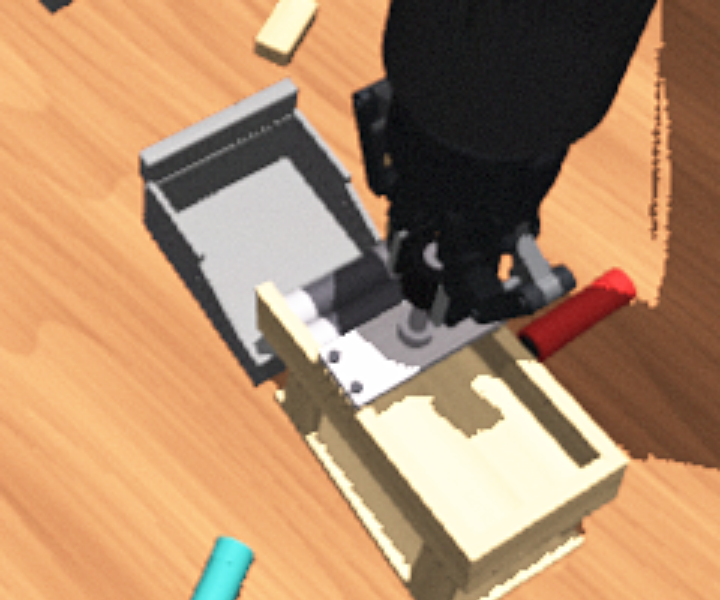

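The pipes have passed the pin and are rolling towards the lip. I'll pull up to the stop and wait.

Call:
play_rows(rows=[[0,0,-0.5,0,0],[0,0,-1,0,0],[0,0,-1.5,0,0],[0,0,-1.5,0,0],[0,0,-1.5,0,0],[0,0,-1.5,0,0],[0,0,-1.5,0,0],[0,0,-1.5,0,0],[0,0,-1.5,0,0],[0,0,-1.5,0,0]])

```text
time_s: 14.08
eef_pos: [547.4, 137.1, 161.8]
tool_rot: [-0.358, -3.121, -0.001]
contact_force: [5.3, 3.8, -10.6]
opening: 0.311
grasp_force: 59.8
```

Call:
play_rows(rows=[[0,0,0,0,0],[0,0,0,0,0],[0,0,0,0,0],[0,0,0,0,0],[0,0,0,0,0],[0,0,0,0,0],[0,0,0,0,0],[0,0,0,0,0],[0,0,0,0,0],[0,0,0,0,0]])

```text
time_s: 14.92
eef_pos: [547.4, 137.1, 161.8]
tool_rot: [-0.358, -3.121, -0.001]
contact_force: [5.1, 3.2, -10.6]
opening: 0.313
grasp_force: 59.8
```

```bash
sed -i 's#pics/f.png#pics/f2.png#' fin.py; python3 fin.py
```

```text
t 14.92 p [547.4 137.1 161.8] tilt [-0.     0.001 -1.   ] ya 76.9 q [ 0.59  0.23 -0.33 -0.   -1.   -2.39] F [  5.1   3.2 -10.6] op 26.7 g 59.8
shift [-0.2  0.1  0.1] yaw 0.0 alt 3.142
0.95 [338. 271.] [521.  -12.6  20. ] -150.5
0.81 [454. 306.] [423.3 179.6  18. ] 14.6
0.71 [355. 290.] [528.1  37.5  22.7] -100.1
0.7 [327. 402.] [705.1 142.6  20.6] 42.4
0.67 [348. 279.] [521.6  13.7  24.5] -124.7
{'point': [355.8, 286.2], 'conf': 0.74} [521.8  33.3  24.7]
```

View pics/f2.png

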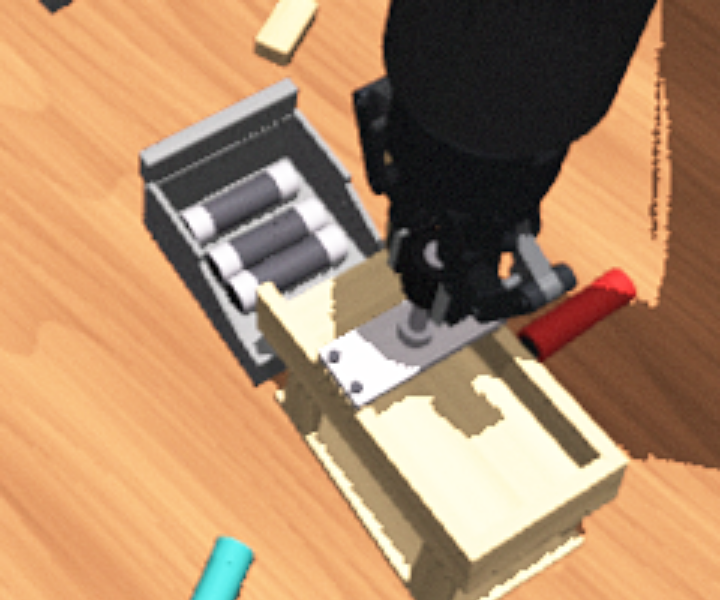

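All three pipes lie in the bin. I'll confirm the stop with a little more pull, looking for a rise in force.

Call:
play_rows(rows=[[0,0,-0.7,0,0],[0,0,-1.5,0,0],[0,0,-1.5,0,0],[0,0,-1.5,0,0],[0,0,-1.5,0,0],[0,0,-1.5,0,0]])

```text
time_s: 15.57
eef_pos: [547.3, 137.1, 161.9]
tool_rot: [-0.359, -3.12, -0.001]
contact_force: [10.0, 2.7, -21.6]
opening: 0.311
grasp_force: 60.7
```

```bash
python3 -c "
from h import *
print(job_done())"
```

```text
the job is handed in; nothing more can be done
None
```

The job is handed in at about 15.6 s, verdict not shown: the bin sits square, centred and about 15 mm under the chute's mouth, all three pipes are in it, and the arm still grips the knob with the plunger against its stop.

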